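# Clamp the power module in an open player with a sunk cam knob

## Task

Put the loose power module back into its bay in the open player, flat on the floor between the two guides. Then reach into the black cup and turn the clamp knob clockwise until its cam holds the module snugly against the sprung stop, at about 12 N: not loose, and never crushed. Do not lean on the player or disturb the other things, and leave module and knob released.

Things in the scene. Friction and masses are not known exactly. Their poses are not given: they have to be found in the camera images.
- chassis: Open disc player, fixed to the table: steel tray 240 mm (x) by 340 mm (y), floor top 4 mm above the table, walls 34 mm high, black front panel 44 mm high on its -x side. Origin: centre of its underside, on the table; z up. Boards and disc mechanism at y above 85 mm are under 28 mm high. The robot must not press the player with more than 20 N anywhere
- bay (a point): Middle of the free room in the bay, 4 mm from the player centre towards the cup, on the player's floor 4 mm above the table; axes as the player's. Two grey guides run along y from -20 to 36 mm, inner faces at x = -28 and +28 mm, 18 mm above the table, flared lips above them up to 25 mm. The module stands between them, its length along y, either way round. The cup's wall overhangs the bay's -y end at y = -38 mm
- stop_place (a point): Nominal face centre of the rubber-faced sprung stop at the +y end of the bay, 18 mm above the table, 41 mm from the bay point. The stop is 46 mm wide and 30 mm high and was set by hand: its real face lies up to 3.5 mm nearer or farther along y, and this is not measured. Loaded, it yields along +y by about 1 mm per 10 N
- cup_rim (a point): Centre of the mouth of the round black cup that guards the knob, 67 mm above the table, on the knob's axis, 81 mm from the bay point along -y. Inner radius 40 mm, wall 3 mm, cup floor 27 mm above the table. Axes as the player's
- knob_grip (a point): Centre of the knob's upright grip bar, on the turning axis, 43 mm above the table. Bar 14 mm thick (its x), 42 mm long (its y), 28 mm tall: 29 to 57 mm above the table, its top 10 mm below the cup's rim. z up. At the start the bar's y lies 0.1 to 0.3 rad clockwise, from above, of the player's y. End of travel, 2.0 rad clockwise of the player's y, would overload the module
- knob: Knob with its cam, origin on its axis at table height. The cam is a white disc under the cup, radius 51.5 mm, 12 mm off the axis. Turned clockwise it moves to the player's +y by 9 to 12 mm per rad, slides the module to the stop, then loads it by 80 to 110 N per rad. It turns freely at 0.1 to 0.25 N m, plus 0.03 to 0.04 N m per newton of load, and stays where left. Turning needed in all: 0.6 to 1.5 rad
- module_bar (a point): Centre of the bar handle on the loose power module, 42 mm above the module's underside. The bar is 14 mm thick (its x), 44 mm long (its y), 28 mm tall and stands on the middle of the module's aluminium body, 50 mm (x) by 70 mm (y) by 28 mm tall; about 0.28 kg; z up. Standing in the bay, this point is 46 mm above the table, set down on the bay point and then pushed by the cam 2 to 12 mm along +y
- module: The same module; origin: centre of its underside, axes as for module_bar. Clamp load between cam and module: 7 to 18 N is right; over 23 N crushes it
- adapter: Bystander: black adapter brick without a bar, 50 x 85 x 30 mm; may lie in the module's usual place. Origin: centre of underside
- remote: Bystander: remote control 45 x 150 x 18 mm. Origin: centre of underside
- mug: Bystander: white mug 80 mm wide and high. Origin: centre of underside
- disc_case: Bystander: flat disc case 135 x 190 x 15 mm. Origin: centre of underside
- screwdriver: Bystander: screwdriver lying on the table. Origin: its underside
- screw_tin: Bystander: small round steel tin, 40 mm wide, 22 mm high, standing in the player on its floor. Origin: centre of underside
- oil: Bystander: small bottle, 36 mm wide, 90 mm high. Origin: centre of underside
Mind the look-alikes: they are no part of the job. Several things look just like the module: the one meant starts farthest to the robot's right.

How it is judged:
By the outcome, as a careful person would: the job done as asked, in the order asked, and still so for the second after the job is handed in, with the robot touching nothing.
It also fails if it takes over 72 s, if anything falls off the work surface, if the arm or the gripper's body presses on something with over 40 N, if the wrist force passes 120 N, or if a joint passes its speed limit or range.

## Robot

A 6-joint arm with a two-finger parallel gripper is mounted at the origin on the work surface. World frame = base frame: x ahead of the robot, y to its left, z up, the work surface at z = 0. Lengths are in m, angles in rad, forces in N, time in s.
With the tool pointing down it reaches from about 0.35 to 0.85 m from the base axis. Payload 8.1 kg.
Tool frame: the origin (TCP) lies on the centre line of the jaws, within the pads' length; the fingertips stand robot.tips_ahead ahead of it and the grasp point (between the pads) lies 8 mm behind it (robot.tips_ahead is the distance from the TCP to the fingertips, in m); z points along the fingers, y is the direction in which the jaws open and shut (so a half turn about z gives the same grasp; the last joint's range is limited). The gripper opens to 93 mm and grips with 3 to 60 N. Pads are 15 mm wide; open, the fingers measure 128 mm over their backs; the gripper's body (75 mm by 188 mm) begins 65 mm behind the grasp point.
Start: joints at [-1.398, 0.13, 1.488, -0, 1.523, -0.085], TCP at [0.153, -0.58, 0.23] pointing down, gripper open.
Joint ranges: [-2.96, 2.96], [-0.89, 2.26], [0.02, 2.5], [-1.34, 4.48], [0, 2.73], [-2.66, 2.66]. Speed limits (rad/s): [2.39, 2.39, 2.79, 3.14, 3.14, 3.14].

## Interface

Orientations are given as a rotation vector (axis times angle).
In Python, from plant import monitor, eyes, job, robot gives the robot as it stands.
- The arm moves only by the tool servo_tool, never from a script. Its argument "plan" is a list that holds one entry, the list of rows, each a list of 7 numbers: the closure, from -1 (fully open) to 1 (shut), so that 0 is half open, then the shift along the world's x, y, z in mm, then the turn, a rotation vector about the world's x, y, z in rad. In form: [[[hand, dx, dy, dz, ax, ay, az], ...]]. A call has 1 to 12 rows; each row shifts and turns the commanded pose from where the row before left it; what a row does not reach is not made up. A row lasts 1/10 s, in which the tool goes at most 50 mm and 8.59 degrees, less where a joint would pass 70% of its speed; a pose out of reach is approached as far as the arm can. A call with a gripper value outside its range is refused whole. The fingers move at their own pace and stop on an object; "force" is the grip in N (left out, the last holds). Time passes only in rows, so rows that do not move let the fingers close. It gives the time, the measured TCP pose, the force and the opening at its end, in the units of the state.
- monitor.read_state(): the state, without advancing time (a new reading comes with each control period).
- eyes.read_camera(name): name is "side" or "top" or "wrist"; returns the picture (480x640x3 uint8, red, green, blue); there is no depth.
- eyes.camera_info(name): a dict with "mtx" (3x3 intrinsics, pixels), "R" (3x3) and "t" (3): a world point X has camera coordinates R X + t. Camera axes: x right, y down, z forward; pixel columns grow to the right and rows downward; lengths in m; the calibration is good to about 2 mm. A picture is of the moment at which its call begins: read the wrist's pose just before it. camera_info takes no time and is no camera call; for the wrist camera it gives the pose at the moment of the call.
- job.close_job(): hands the job in, once; it reports no verdict.
The state is a dict: "t": time; "q": joint angles; "dq": joint speeds; "joint_torque": joint torques, N m; "tool_pos": TCP position; "orientation": TCP orientation; "force": force on the tool from outside, world axes, zero at the start; "wrist_torque": the same for the moment, N m; "opening": finger opening in m.
Only numpy, scipy, OpenCV 4.12 (cv2) and the standard library are available. Lean on these libraries where they do the work, as an engineer would, in place of code of your own. Each camera call takes 0.05 s, during which the arm holds its last target. There are 200 camera calls.

## Working session

There is one attempt and no reset: what is moved stays moved. The work goes in short steps, Python scripts to look and compute and a tool call to move; the robot and the scene stay as the last step left them, time stands still between calls to the robot, and variables do not carry over. Pictures are saved under pics/ and viewed, about 8 in all and at most 12, crops included, and the job is handed in when it is done.

Besides the shell and the picture viewer there is one more tool, called after "Call:" as name(argument=value, ...) on one line, values as JSON. servo_tool: Moves the arm, as the interface text tells. Its arguments: {"type":"object","properties":{"plan":{"type":"array"},"force":{"type":"number"}},"required":["plan"]}

```bash
ls; mkdir -p pics; python3 - <<'E'
from plant import monitor, eyes, job, robot
import cv2
print(robot.tips_ahead, monitor.read_state())
for n in ["top","side"]:
    i=eyes.camera_info(n); print(n,i)
    cv2.imwrite(f"pics/{n}0.png",eyes.read_camera(n)[:,:,::-1])
E
```

```text
pics
0.011 {'t': 0.0, 'q': array([-1.39841083e+00,  1.31175537e-01,  1.48922799e+00, -1.44594295e-06,
        1.52302750e+00, -8.54312775e-02]), 'dq': array([-5.50072787e-04, -2.42891646e-05,  3.53879964e-04, -8.82466107e-04,
        1.08148882e-03, -4.14035225e-04]), 'joint_torque': array([-2.59004137e-04, -5.59842968e+01, -4.91759777e+01,  7.66974804e-02,
        3.52012482e-02, -1.24688709e-04]), 'tool_pos': array([ 0.15289197, -0.57963424,  0.22860703]), 'orientation': array([-3.11370492e+00, -4.03620982e-01,  1.27701621e-04]), 'force': array([-0.35743379,  0.3959815 ,  0.15787035]), 'wrist_torque': array([ 0.011236  , -0.02485174, -0.0055902 ]), 'opening': 0.09341917306272216}
top {'mtx': array([[549.88947001,   0.        , 322.9068743 ],
       [  0.        , 549.88947001, 240.3723121 ],
       [  0.        ,   0.        ,   1.        ]]), 'R': array([[-0.02891869, -0.99956982,  0.00488667],
       [-0.9975773 ,  0.02855091, -0.06343799],
       [ 0.06327118, -0.00670938, -0.99797382]]), 't': array([0.02169546, 0.55992688, 1.72963243])}
side {'mtx': array([[595.80438102,   0.        , 319.77309546],
       [  0.        , 595.80438102, 236.6017599 ],
       [  0.        ,   0.        ,   1.        ]]), 'R': array([[-0.90953014, -0.41534787, -0.01552659],
       [-0.18981646,  0.44831363, -0.8734899 ],
       [ 0.36976295, -0.79151819, -0.48659462]]), 't': array([0.48879679, 0.17678934, 1.26723979])}
```

View pics/top0.png

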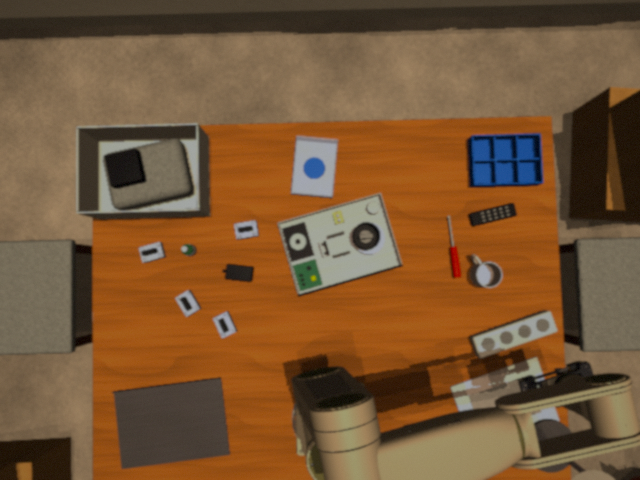

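View pics/side0.png

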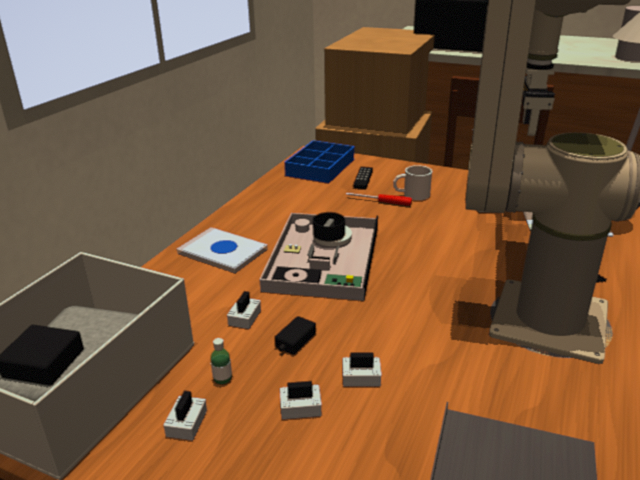

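The top view shows the player, cup at (365,236), with its long axis turned slightly. The four module look-alikes are at (246,229), (151,252), (187,302) and (224,324). The rightmost visible one is (246,229). Next I compute rough positions and the wrist camera's geometry.

```bash
cat > h.py <<'E'
import numpy as np, cv2
from scipy.spatial.transform import Rotation as Ro
from plant import monitor, eyes, job, robot
def ray(i,px,z):
    d=i["R"].T@np.linalg.solve(i["mtx"],[px[0],px[1],1.]); c=-i["R"].T@i["t"]
    return c+d*(z-c[2])/d[2]
def proj(i,X):
    X=np.atleast_2d(X); p=(i["R"]@X.T).T+i["t"]; p=p@i["mtx"].T; return p[:,:2]/p[:,2:]
def st():
    s=monitor.read_state(); R=Ro.from_rotvec(s["orientation"]).as_matrix()
    print("t",s["t"],"p",s["tool_pos"].round(4),"yjaw",R[:,1].round(3),"z",R[:,2].round(3),"F",s["force"].round(1),"T",s["wrist_torque"].round(2),"op",round(s["opening"],4),"q",s["q"].round(2)); return s
E
python3 - <<'E'
from h import *
t=eyes.camera_info("top")
for n,p,z in [("m1",(246,229),.056),("m2",(151,252),.056),("m3",(187,302),.056),("m4",(224,324),.056),("cup",(365,236),.067),("cFR",(401,266),.034),("cFL",(299,293),.044),("cBL",(279,221),.034),("cBR",(381,195),.034),("power?",(505,385),.03),("adapter",(239,272),.03)]:
    print(n,ray(t,p,z).round(3))
s=st()
w=eyes.camera_info("wrist"); c=-w["R"].T@w["t"]; T=Ro.from_rotvec(s["orientation"]).as_matrix()
print("cam in tool",T.T@(c-s["tool_pos"]),"\n",w["R"]@T,w["mtx"])
E
```

```text
m1 [0.6   0.244 0.056]
m2 [0.537 0.539 0.056]
m3 [0.38  0.43  0.056]
m4 [0.309 0.317 0.056]
cup [ 0.567 -0.125  0.067]
cFR [ 0.472 -0.237  0.034]
cFL [0.397 0.085 0.044]
cBL [0.624 0.142 0.034]
cBR [ 0.698 -0.182  0.034]
power? [ 0.093 -0.547  0.03 ]
adapter [0.468 0.272 0.03 ]
t 0.1 p [ 0.1529 -0.5797  0.2287] yjaw [ 0.255 -0.967 -0.002] z [-0.     0.002 -1.   ] F [-0.5 -0.3 -0.6] T [-0.   -0.04 -0.01] op 0.093 q [-1.4   0.13  1.49  0.    1.52 -0.09]
cam in tool [ 0.08370327  0.00024798 -0.15585489] 
 [[ 2.56616051e-04  9.99999455e-01  1.01217650e-03]
 [-9.53298206e-01  5.50339768e-04 -3.02030175e-01]
 [-3.02030568e-01 -8.87400255e-04  9.53297828e-01]] [[360.18183285   0.         324.96872594]
 [  0.         360.18183285 237.42263309]
 [  0.           0.           1.        ]]
```

Call:
servo_tool(plan=[[[-1,28,38,4,0,0,0.128],[-1,28,38,4,0,0,0.128],[-1,28,38,4,0,0,0.128],[-1,28,38,4,0,0,0.128],[-1,28,38,4,0,0,0.128],[-1,28,38,4,0,0,0.128],[-1,28,38,4,0,0,0.128],[-1,28,38,4,0,0,0.128],[-1,28,38,4,0,0,0.128],[-1,28,38,4,0,0,0.128],[-1,28,38,4,0,0,0.128],[-1,28,38,4,0,0,0.128]]])

```text
t: 1.3
tool_pos: [0.4897, -0.1222, 0.2775]
orientation: [-1.954, -2.46, 0.0]
force: [0.8, -1.4, -0.3]
opening: 0.0931
```

Call:
servo_tool(plan=[[[-1,25,35,0,0,0,0],[-1,25,35,0,0,0,0],[-1,0,0,0,0,0,0],[-1,0,0,0,0,0,0],[-1,0,0,0,0,0,0]]])

```text
t: 1.8
tool_pos: [0.5385, -0.0548, 0.2773]
orientation: [-1.961, -2.454, 0.001]
force: [0.3, -0.1, 1.1]
opening: 0.0928
```

```bash
python3 - <<'E'
from h import *
import pickle
s=st()
w=eyes.camera_info("wrist"); im=eyes.read_camera("wrist"); pickle.dump((w,im),open("w1.pkl","wb"))
cv2.imwrite("pics/w1.png",im[:,:,::-1])
E
```

```text
t 1.8 p [ 0.5385 -0.0548  0.2773] yjaw [ 0.975  0.221 -0.001] z [-0.001 -0.    -1.   ] F [ 0.3 -0.1  1.1] T [-0.04 -0.1  -0.01] op 0.0928 q [-0.2  -0.04  1.58 -0.    1.6  -0.42]
```

View pics/w1.png

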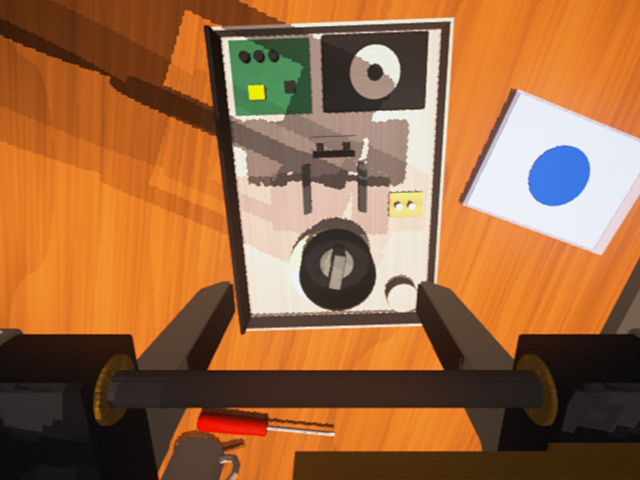

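```bash
python3 - <<'E'
from h import *
import pickle
from scipy.optimize import least_squares
w,im=pickle.load(open("w1.pkl","rb"))
def P(x,L): 
    L=np.array(L,float)/1000; c,s=np.cos(x[2]),np.sin(x[2])
    return np.c_[x[0]+c*L[:,0]-s*L[:,1],x[1]+s*L[:,0]+c*L[:,1],L[:,2]]
L=[(120,170,34),(-120,170,44),(120,-170,34),(-120,-170,44)]
px=np.array([(453,19),(206,27),(435,325),(241,333)])
r=least_squares(lambda x:(proj(w,P(x,L))-px).ravel(),[.548,-.048,.23],loss="soft_l1"); print(r.x,r.fun.round(1))
x=r.x; a=np.linspace(0,2*np.pi,73)
big=cv2.resize(im[10:340,190:470,::-1].copy(),None,fx=1.8,fy=1.8,interpolation=cv2.INTER_CUBIC)
def dr(L,col,cl=True): 
    q=(proj(w,P(x,L))-[190,10])*1.8; cv2.polylines(big,[np.int32(q.round())],cl,col,1)
dr([(120,170,34),(-120,170,34),(-120,-170,34),(120,-170,34)],(0,0,255))
dr([(-28,-20,18),(-28,36,18)],(0,255,0),False);dr([(28,-20,18),(28,36,18)],(0,255,0),False)
C=(0,-77)
C=(0,-85)  # placeholder replaced below
for sgn in (-77,):
    dr([(40*np.cos(t),sgn+40*np.sin(t),67) for t in a],(255,255,0)); dr([(43*np.cos(t),sgn+43*np.sin(t),67) for t in a],(255,0,255))
dr([(-23,41,30),(23,41,30)],(0,255,255),False)
cv2.imwrite("pics/w1o.png",big)
E
```

```text
[ 0.54681704 -0.04493491  0.25839784] [ 0.6 -0.2 -0.8 -0.9 -0.8  0.6  1.4  2.8]
```

View pics/w1o.png

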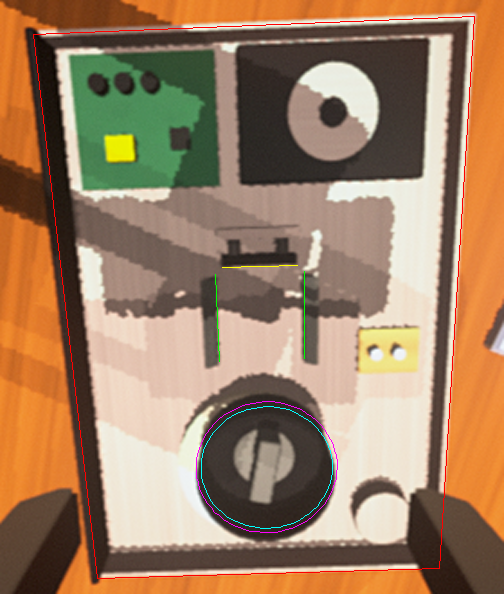

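The overlay shows the player fit is good. The guides at (210,320) and (310,320) in the crop sit about 4 mm toward the cup, which confirms that the dimensions are in the bay frame. The tin at (382,517) is near the cup. Now I look at the module.

Call:
servo_tool(plan=[[[-1,7,42,-8,0,0,0],[-1,7,42,-8,0,0,0],[-1,7,42,-8,0,0,0],[-1,7,42,-8,0,0,0],[-1,7,42,-8,0,0,0],[-1,7,42,-8,0,0,0],[-1,7,42,-8,0,0,0],[-1,0,0,0,0,0,0],[-1,0,0,0,0,0,0],[-1,0,0,0,0,0,0]]])

```text
t: 2.85
tool_pos: [0.5883, 0.2381, 0.2221]
orientation: [1.962, 2.453, -0.0]
force: [-0.6, 0.7, -1.1]
opening: 0.0931
```

```bash
python3 - <<'E'
from h import *
import pickle
s=st()
w=eyes.camera_info("wrist"); im=eyes.read_camera("wrist"); pickle.dump((w,im),open("w2.pkl","wb"))
cv2.imwrite("pics/w2.png",im[:,:,::-1])
# also the cleared top view: look at former hidden area
cv2.imwrite("pics/top2.png",eyes.read_camera("top")[:,:,::-1])
E
```

```text
t 2.85 p [0.5883 0.2381 0.2221] yjaw [0.976 0.219 0.   ] z [ 0. -0. -1.] F [-0.6  0.7 -1.1] T [ 0.02 -0.1   0.03] op 0.0931 q [ 0.3   0.23  1.39 -0.    1.52  0.08]
```

View pics/w2.png

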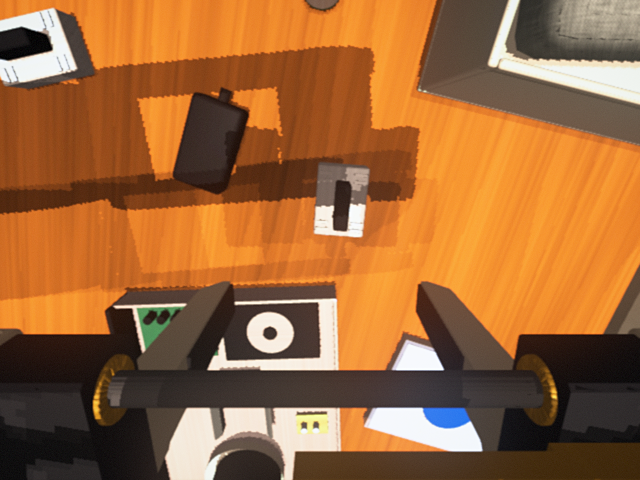

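View pics/top2.png

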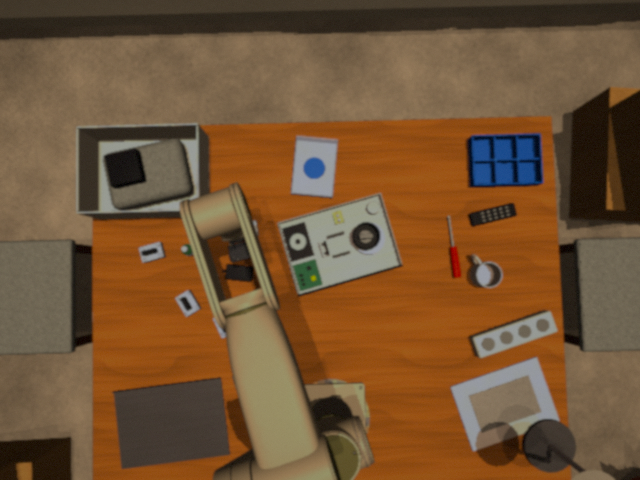

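No hidden look-alike where the arm was. The target is the module at (342,200) in the wrist view. Enlarging it for accurate corners.

```bash
python3 - <<'E'
from h import *
import pickle
w,im=pickle.load(open("w2.pkl","rb"))
c=cv2.resize(im[155:245,295:390,::-1],None,fx=6,fy=6,interpolation=cv2.INTER_CUBIC)
from h import *
x0=np.array([.6,.244,.22])
cv2.imwrite("pics/w2c.png",c)
for p in [(318,163),(369,166),(364,237),(313,234)]: print(ray(w,p,.028).round(4))
print(proj(w,[x0*[1,1,0]+[0,0,.056]]))
E
```

```text
[0.5703 0.2838 0.028 ]
[0.6186 0.2918 0.028 ]
[0.6319 0.2216 0.028 ]
[0.5806 0.2133 0.028 ]
[[339.68432811 216.21989702]]
```

View pics/w2c.png

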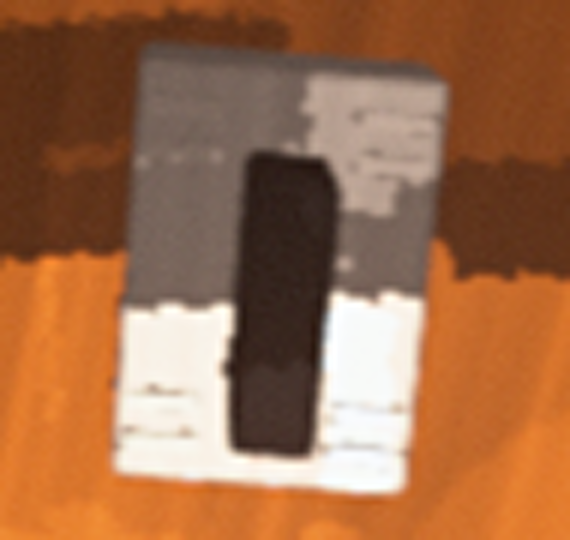

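```bash
python3 - <<'E'
from h import *
import pickle
from scipy.optimize import least_squares
w,im=pickle.load(open("w2.pkl","rb"))
q=lambda l:(np.array(l)+.5)/6-.5+[295,155]
def P(x,L):
    L=np.array(L,float)/1000; c,s=np.cos(x[2]),np.sin(x[2])
    return np.c_[x[0]+c*L[:,0]-s*L[:,1],x[1]+s*L[:,0]+c*L[:,1],L[:,2]]
px=q([(140,62),(447,82),(405,493),(115,473)])
for L in [[(-25,35,28),(25,35,28),(25,-35,28),(-25,-35,28)]]:
    r=least_squares(lambda x:(proj(w,P(x,L))-px).ravel(),[.6,.25,.1]); print(r.x,r.fun.round(2))
print("bar px model",((proj(w,P(r.x,[(-7,22,56),(7,22,56),(7,-22,56),(-7,-22,56)]))-[295,155]+.5)*6-.5).round())
# refine the player: guides/cup/bay with bay frame offset, free yaw
w1,_=pickle.load(open("w1.pkl","rb"))
q1=lambda l:(np.array(l)+.5)/1.8-.5+[190,10]
L=[(120,170,34),(-120,170,44),(120,-170,34),(-28,32,18),(28,32,18),(-28,-24,18),(28,-24,18)]
p1=q1([(474,16),(29,29),(440,567),(217,276),(305,276),(218,365),(305,362)])
r=least_squares(lambda x:(proj(w1,P(x,L))-p1).ravel(),[.547,-.045,.25],loss="soft_l1"); print("player",r.x,r.fun.round(1))
x=r.x; print("bay",P(x,[(0,-4,4)])); print("cup",P(x,[(0,-85,67)]))
print("rim px",((proj(w1,P(x,[(43,-85,67),(-43,-85,67),(0,-42,67),(0,-128,67)]))-[190,10])*1.8).round())
E
```

```text
[0.60027449 0.25174043 0.15442513] [-0.36 -0.6   0.46 -0.39  0.29  0.48 -0.39  0.67]
bar px model [[249. 175.]
 [343. 181.]
 [318. 463.]
 [228. 457.]]
player [ 0.54676167 -0.04399518  0.25784935] [ 0.8 -0.9 -0.5 -1.   0.   0.2 -0.7  1.9 -0.3  0.1  1.   0.4 -0.   0.5]
bay [[ 0.54778168 -0.04786294  0.004     ]]
cup [[ 0.56843681 -0.12618513  0.067     ]]
rim px [[337. 477.]
 [197. 482.]
 [265. 413.]
 [268. 542.]]
```

Call:
servo_tool(plan=[[[-1,3,3.5,-30,0,0,-0.066],[-1,3,3.5,-40,0,0,0],[-1,3,3.3,-40,0,0,0],[-1,3,3.3,-40,0,0,0],[-1,0,0,-20,0,0,0],[-1,0,0,-10,0,0,0],[-1,0,0,0,0,0,0],[-1,0,0,0,0,0,0]]])

```text
t: 3.75
tool_pos: [0.6012, 0.2532, 0.0435]
orientation: [2.041, 2.387, 0.003]
force: [0.7, -0.8, 0.1]
opening: 0.093
```

```bash
python3 -c "
from h import *
st()"
```

```text
t 3.75 p [0.6012 0.2532 0.0435] yjaw [0.988 0.156 0.002] z [ 0.002  0.001 -1.   ] F [ 0.7 -0.8  0.1] T [-0.02 -0.16  0.04] op 0.093 q [ 0.32  0.42  1.5  -0.    1.22  0.16]
```

Call:
servo_tool(plan=[[[-1,-1,-1.5,0,0,0,0],[1,0,0,0,0,0,0],[1,0,0,0,0,0,0],[1,0,0,0,0,0,0],[1,0,0,0,0,0,0],[1,0,0,0,0,0,0],[1,0,0,0,0,0,0],[1,0,0,0,0,0,0],[1,0,0,0,0,0,0],[1,0,0,0,0,0,0]]], force=25)

```text
t: 4.75
tool_pos: [0.599, 0.2519, 0.0416]
orientation: [-2.04, -2.389, 0.0]
force: [0.2, 0.6, 0.4]
opening: 0.0257
```

```bash
python3 -c "
from h import *
st()"
```

```text
t 4.75 p [0.599  0.2519 0.0416] yjaw [ 0.988  0.156 -0.   ] z [-0. -0. -1.] F [0.2 0.6 0.4] T [ 0.02 -0.1  -0.05] op 0.0257 q [0.32 0.42 1.51 0.   1.22 0.16]
```

Still closing; continue, then lift.

Call:
servo_tool(plan=[[[1,0,0,0,0,0,0],[1,0,0,0,0,0,0],[1,0,0,0,0,0,0],[1,0,0,0,0,0,0],[1,0,0,5,0,0,0],[1,0,0,20,0,0,0],[1,0,0,40,0,0,0],[1,0,0,30,0,0,0],[1,0,0,0,0,0,0],[1,0,0,0,0,0,0]]])

```text
t: 5.75
tool_pos: [0.5991, 0.252, 0.1368]
orientation: [2.04, 2.389, 0.001]
force: [-0.3, -0.0, -3.8]
opening: 0.0136
```

```bash
python3 -c "
from h import *
st()"
```

```text
t 5.75 p [0.5991 0.252  0.1368] yjaw [0.988 0.156 0.001] z [ 0.001  0.    -1.   ] F [-0.3 -0.  -3.8] T [-0.08 -0.1   0.02] op 0.0136 q [0.32 0.32 1.44 0.   1.38 0.16]
```

Call:
servo_tool(plan=[[[1,-6.4,-37.5,0,0,0,0.0127],[1,-6.4,-37.5,0,0,0,0.0127],[1,-6.4,-37.5,0,0,0,0.0127],[1,-6.4,-37.5,0,0,0,0.0127],[1,-6.4,-37.5,0,0,0,0.0127],[1,-6.4,-37.5,0,0,0,0.0127],[1,-6.4,-37.5,0,0,0,0.0127],[1,-6.4,-37.5,0,0,0,0.0127],[1,0,0,0,0,0,0],[1,0,0,0,0,0,0],[1,0,0,0,0,0,0]]])

```text
t: 6.85
tool_pos: [0.5469, -0.0471, 0.135]
orientation: [-1.915, -2.487, 0.001]
force: [0.4, 0.1, -2.4]
opening: 0.0138
```

```bash
python3 - <<'E'
from h import *
import pickle
st()
w=eyes.camera_info("wrist"); im=eyes.read_camera("wrist"); pickle.dump((w,im),open("w3.pkl","wb"))
cv2.imwrite("pics/w3.png",im[:,:,::-1])
E
```

```text
t 6.85 p [ 0.5469 -0.0471  0.135 ] yjaw [ 0.967  0.256 -0.002] z [-0.003  0.001 -1.   ] F [ 0.4  0.1 -2.4] T [-0.02 -0.11 -0.05] op 0.0138 q [-0.18  0.06  1.74  0.    1.35 -0.44]
```

View pics/w3.png

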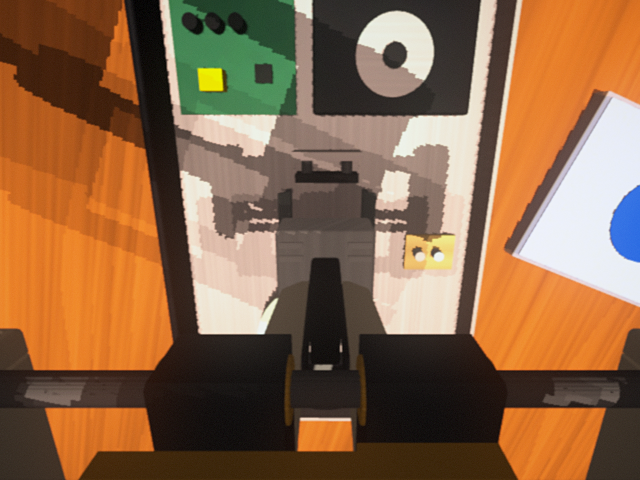

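```bash
python3 - <<'E'
from h import *
import pickle
w,im=pickle.load(open("w3.pkl","rb"))
x=[.5468,-.0440,.258]
def P(x,L):
    L=np.array(L,float)/1000; c,s=np.cos(x[2]),np.sin(x[2])
    return np.c_[x[0]+c*L[:,0]-s*L[:,1],x[1]+s*L[:,0]+c*L[:,1],L[:,2]]
pl=lambda L:proj(w,P(x,L))
big=cv2.resize(im[120:350,220:440,::-1].copy(),None,fx=2.6,fy=2.6,interpolation=cv2.INTER_CUBIC)
def dr(L,col,xx=x): cv2.polylines(big,[np.int32(((proj(w,P(xx,L))-[220,120]+.5)*2.6-.5).round())],False,col,1)
dr([(-28,0,18),(-28,32,18)],(0,255,0));dr([(28,0,18),(28,32,18)],(0,255,0))
dr([(-23,37,34),(23,37,34)],(0,255,255))
m=[.5469,-.0471,.258]; u=135-42+28
dr([(-25,-35,u),(-25,35,u),(25,35,u),(25,-35,u)],(0,0,255),m)
cv2.imwrite("pics/w3o.png",big)
E
```

```text
(no output)
```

View pics/w3o.png

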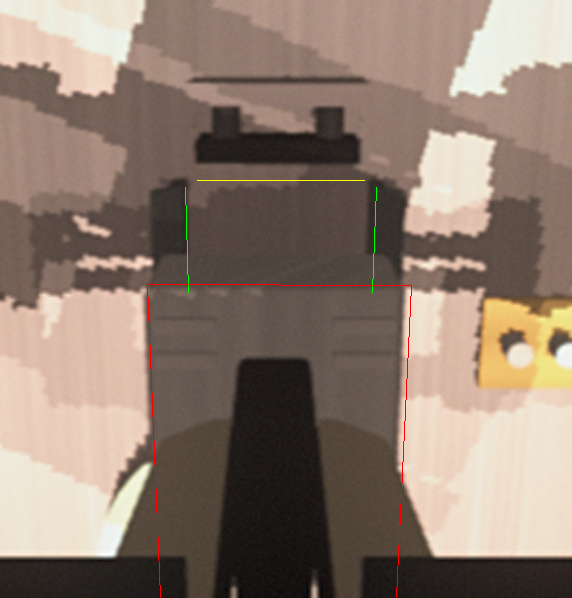

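Call:
servo_tool(plan=[[[1,0,0,-25,0,0,0],[1,0,0,-25,0,0,0],[1,0,0,-15,0,0,0],[1,0,0,-8,0,0,0],[1,0,0,-5,0,0,0],[1,0,0,-4,0,0,0],[1,0,0,0,0,0,0],[1,0,0,0,0,0,0]]])

```text
t: 7.7
tool_pos: [0.5484, -0.0482, 0.0554]
orientation: [1.916, 2.488, 0.001]
force: [-0.1, -0.2, -2.0]
opening: 0.0137
```

```bash
python3 -c "
from h import *
st()"
```

```text
t 7.7 p [ 0.5484 -0.0482  0.0554] yjaw [0.967 0.256 0.001] z [ 0.001 -0.    -1.   ] F [-0.1 -0.2 -2. ] T [-0.07 -0.15 -0.03] op 0.0137 q [-0.18  0.15  1.8   0.    1.19 -0.44]
```

Call:
servo_tool(plan=[[[1,0,0,-3,0,0,0],[1,0,0,-3,0,0,0],[1,0,0,-2,0,0,0],[1,0,0,0,0,0,0]]])

```text
t: 8.1
tool_pos: [0.5474, -0.048, 0.0461]
orientation: [-1.916, -2.489, 0.001]
force: [-0.1, -0.2, -3.1]
opening: 0.0136
```

Call:
servo_tool(plan=[[[1,0,0,-1,0,0,0],[1,0,0,0,0,0,0]]])

```text
t: 8.3
tool_pos: [0.5479, -0.0481, 0.0457]
orientation: [1.916, 2.489, 0.0]
force: [0.3, -0.0, -3.7]
opening: 0.0135
```

Call:
servo_tool(plan=[[[1,0,0,-1,0,0,0],[1,0,0,0,0,0,0]]])

```text
t: 8.5
tool_pos: [0.548, -0.048, 0.0457]
orientation: [1.916, 2.489, 0.0]
force: [-5.7, 1.0, 7.5]
opening: 0.0139
```

Call:
servo_tool(plan=[[[1,0,0,-0.7,0,0,0],[1,0,0,0,0,0,0]]])

```text
t: 8.7
tool_pos: [0.548, -0.0481, 0.0457]
orientation: [1.916, 2.489, -0.0]
force: [-7.9, 1.8, 12.8]
opening: 0.014
```

Call:
servo_tool(plan=[[[1,0,0,1.3,0,0,0],[1,0,0,0,0,0,0]]])

```text
t: 8.9
tool_pos: [0.5483, -0.0481, 0.0457]
orientation: [1.916, 2.489, 0.001]
force: [-1.4, 0.7, 1.5]
opening: 0.0139
```

Call:
servo_tool(plan=[[[0.3,0,0,0,0,0,0],[0.3,0,0,0,0,0,0],[0.3,0,0,0,0,0,0],[0.3,0,0,0,0,0,0],[0.3,0,0,10,0,0,0],[0.3,0,0,40,0,0,0],[0.3,0,0,40,0,0,0],[0.3,0,0,0,0,0,0]]])

```text
t: 9.7
tool_pos: [0.5521, -0.0488, 0.143]
orientation: [1.91, 2.481, 0.008]
force: [0.2, -0.7, 0.5]
opening: 0.0324
```

```bash
python3 -c "
from h import *
st()"
```

```text
t 9.7 p [ 0.5521 -0.0488  0.143 ] yjaw [0.967 0.256 0.01 ] z [ 0.011 -0.002 -1.   ] F [ 0.2 -0.7  0.5] T [-0.07 -0.1   0.  ] op 0.0324 q [-0.18  0.05  1.73 -0.    1.35 -0.44]
```

Call:
servo_tool(plan=[[[0.3,-5,15,35,0,0,0],[0.3,-5,15,35,0,0,0],[0.3,0,0,0,0,0,0],[0.3,0,0,0,0,0,0],[0.3,0,0,0,0,0,0]]])

```text
t: 10.2
tool_pos: [0.5372, -0.0182, 0.204]
orientation: [-1.916, -2.488, 0.001]
force: [-0.4, -0.3, -0.5]
opening: 0.0326
```

```bash
python3 - <<'E'
from h import *
import pickle
st()
w=eyes.camera_info("wrist"); im=eyes.read_camera("wrist"); pickle.dump((w,im),open("w4.pkl","wb"))
p=proj(w,[[.5478,-.0479,.03],[.5684,-.1262,.067]]); print(p)
c=p.mean(0).astype(int); x0,y0=max(c[0]-95,0),max(c[1]-80,0); print(x0,y0)
cv2.imwrite("pics/w4.png",cv2.resize(im[y0:y0+160,x0:x0+190,::-1],None,fx=3.7,fy=3.7,interpolation=cv2.INTER_CUBIC))
E
```

```text
t 10.2 p [ 0.5372 -0.0182  0.204 ] yjaw [ 0.967  0.256 -0.002] z [-0.002  0.    -1.   ] F [-0.4 -0.3 -0.5] T [-0.02 -0.09 -0.  ] op 0.0326 q [-0.13 -0.02  1.69 -0.    1.47 -0.39]
[[328.97177593 249.02870372]
 [328.89863723 343.41764299]]
233 216
```

View pics/w4.png

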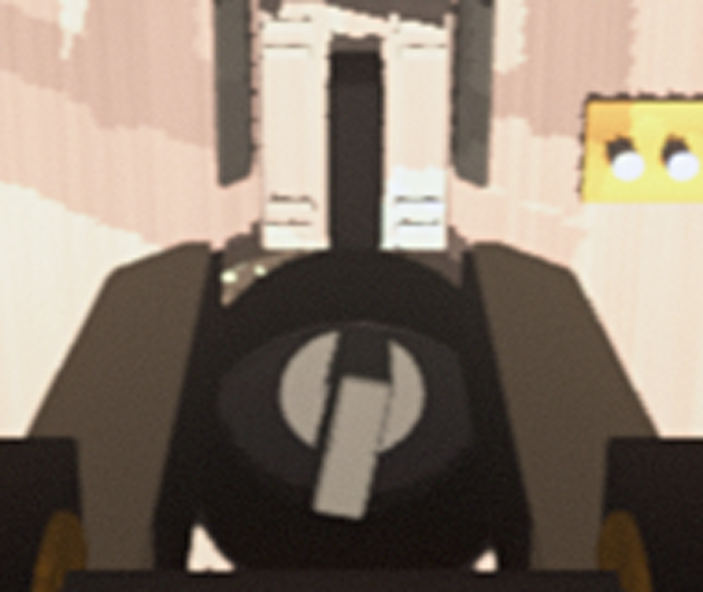

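The module stands parallel between the guides. The knob bar's top face is at crop corners (345,376), (391,383), (361,520) and (313,513), turned slightly clockwise.

```bash
python3 - <<'E'
from h import *
import pickle
w,im=pickle.load(open("w4.pkl","rb"))
q=(np.array([(345,376),(391,383),(361,520),(313,513)])+.5)/3.7-.5+[233,216]
X=np.array([ray(w,p,.057) for p in q]); print(X.round(4), X.mean(0).round(4))
l=(X[0]+X[1]-X[2]-X[3])/2; print("len",np.linalg.norm(l),"heading rel +y cw",np.arctan2(l[0],l[1]),"thick",np.linalg.norm(X[0]-X[1]),np.linalg.norm(X[2]-X[3]))
for i,j in((0,3),(1,2)):
    d=X[i]-X[j];print(np.arctan2(d[0],d[1]))
print("jaw heading needed", -np.arctan2(l[0],l[1]))
E
```

```text
[[ 0.56   -0.1057  0.057 ]
 [ 0.572  -0.1046  0.057 ]
 [ 0.5752 -0.1463  0.057 ]
 [ 0.5623 -0.1475  0.057 ]] [ 0.5674 -0.1261  0.057 ]
len 0.04183856836527033 heading rel +y cw -0.06666405256381917 thick 0.011976267128056746 0.012931167318662298
-0.05526555472564064
-0.0780728799918801
jaw heading needed 0.06666405256381917
```

Call:
servo_tool(plan=[[[0.38,7.7,-27,-20,0,0,-0.048],[0.38,7.7,-27,-20,0,0,-0.048],[0.38,7.7,-27,-20,0,0,-0.048],[0.38,7.7,-27,-20,0,0,-0.048],[0.38,0,0,0,0,0,0],[0.38,0,0,0,0,0,0],[0.38,0,0,0,0,0,0]]])

```text
t: 10.95
tool_pos: [0.5684, -0.1256, 0.1252]
orientation: [-2.145, -2.294, -0.0]
force: [0.2, -0.4, 0.0]
opening: 0.0287
```

```bash
python3 -c "
from h import *
st();st()"
```

```text
t 10.95 p [ 0.5684 -0.1256  0.1252] yjaw [ 0.998  0.067 -0.   ] z [-0.  0. -1.] F [ 0.2 -0.4  0. ] T [ 0.02 -0.12  0.01] op 0.0287 q [-0.31  0.16  1.66  0.    1.33 -0.37]
t 10.95 p [ 0.5684 -0.1256  0.1252] yjaw [ 0.998  0.067 -0.   ] z [-0.  0. -1.] F [ 0.2 -0.4  0. ] T [ 0.02 -0.12  0.01] op 0.0287 q [-0.31  0.16  1.66  0.    1.33 -0.37]
```

Call:
servo_tool(plan=[[[0.38,0,-0.5,-20,0,0,0],[0.38,0,0,-20,0,0,0],[0.38,0,0,-15,0,0,0],[0.38,0,0,-10,0,0,0],[0.38,0,0,-8,0,0,0],[0.38,0,0,-6,0,0,0],[0.38,0,0,0,0,0,0],[0.38,0,0,0,0,0,0]]])

```text
t: 11.75
tool_pos: [0.5689, -0.1267, 0.0467]
orientation: [2.146, 2.294, 0.0]
force: [-0.7, -0.5, -0.4]
opening: 0.0289
```

```bash
python3 -c "
from h import *
st()"
```

```text
t 11.75 p [ 0.5689 -0.1267  0.0467] yjaw [0.998 0.067 0.001] z [ 0.001 -0.    -1.   ] F [-0.7 -0.5 -0.4] T [-0.06 -0.08 -0.01] op 0.0289 q [-0.31  0.25  1.71  0.    1.19 -0.37]
```

Call:
servo_tool(plan=[[[1,0,0,0,0,0,0],[1,0,0,0,0,0,0],[1,0,0,0,0,0,0],[1,0,0,0,0,0,0],[1,0,0,0,0,0,0]]], force=8)

```text
t: 12.25
tool_pos: [0.5684, -0.1268, 0.0468]
orientation: [-2.146, -2.294, 0.001]
force: [-4.8, 0.1, 5.8]
opening: 0.014
```

```bash
python3 -c "
from h import *
st()"
```

```text
t 12.25 p [ 0.5684 -0.1268  0.0468] yjaw [ 0.998  0.066 -0.   ] z [-0. -0. -1.] F [-4.8  0.1  5.8] T [-0.11  0.73 -0.03] op 0.014 q [-0.31  0.24  1.71 -0.    1.19 -0.37]
```

Call:
servo_tool(plan=[[[1,-0.8,0,0,0,0,0],[1,0,0,0,0,0,0]]])

```text
t: 12.45
tool_pos: [0.5683, -0.1268, 0.0468]
orientation: [2.146, 2.293, 0.001]
force: [0.4, -1.0, 3.1]
opening: 0.0145
```

Call:
servo_tool(plan=[[[1,0,0,0,0,0,0],[1,0,0,0,0,0,0],[1,0,0,0,0,0,0],[1,0,0,0,0,0,0]]], force=60)

```text
t: 12.85
tool_pos: [0.5683, -0.1268, 0.0468]
orientation: [2.146, 2.293, 0.001]
force: [0.3, -1.3, 5.3]
opening: 0.0131
```

```bash
python3 -c "
from h import *
st()"
```

```text
t 12.85 p [ 0.5683 -0.1268  0.0468] yjaw [0.998 0.067 0.001] z [ 0.001 -0.    -1.   ] F [ 0.3 -1.3  5.3] T [-0.14 -0.02 -0.1 ] op 0.0131 q [-0.31  0.24  1.71 -0.    1.19 -0.37]
```

Call:
servo_tool(plan=[[[1,0,0,0,0,0,-0.08],[1,0,0,0,0,0,-0.08],[1,0,0,0,0,0,-0.04],[1,0,0,0,0,0,0],[1,0,0,0,0,0,0]]])

```text
t: 13.35
tool_pos: [0.5682, -0.1268, 0.0468]
orientation: [2.364, 2.068, 0.0]
force: [-1.0, -1.1, 6.1]
opening: 0.0133
```

```bash
cat >> h.py <<'E'
def k():
    s=monitor.read_state(); R=Ro.from_rotvec(s["orientation"]).as_matrix(); h=np.arctan2(R[1,1],R[0,1])
    print("t",round(s["t"],2),"turned",round(.067-h,4),"p",s["tool_pos"].round(4),"F",s["force"].round(1),"T",s["wrist_torque"].round(3),"q6",s["q"][5].round(4))
E
python3 -c "
from h import *
k()"
```

```text
t 13.35 turned 0.2002 p [ 0.5682 -0.1268  0.0468] F [-1.  -1.1  6.1] T [-0.113  0.187  0.084] q6 -0.1741
```

Call:
servo_tool(plan=[[[1,0,0,0,0,0,-0.05],[1,0,0,0,0,0,-0.05],[1,0,0,0,0,0,-0.05],[1,0,0,0,0,0,-0.05]]])

```text
t: 13.75
tool_pos: [0.568, -0.1267, 0.0468]
orientation: [2.56, 1.82, 0.0]
force: [-2.6, -0.2, 8.4]
opening: 0.0136
```

```bash
python3 -c "
from h import *
k()"
```

```text
t 13.75 turned 0.402 p [ 0.568  -0.1267  0.0468] F [-2.6 -0.2  8.4] T [-0.094  0.382  0.308] q6 0.0276
```

Call:
servo_tool(plan=[[[1,0,0,0,0,0,-0.04],[1,0,0,0,0,0,-0.04]]])

```text
t: 13.95
tool_pos: [0.568, -0.1267, 0.0468]
orientation: [2.631, 1.717, -0.0]
force: [-2.5, -0.7, 8.3]
opening: 0.0138
```

```bash
python3 -c "
from h import *
k()"
```

```text
t 13.95 turned 0.4815 p [ 0.568  -0.1267  0.0468] F [-2.5 -0.7  8.3] T [-0.118  0.43   0.315] q6 0.1072
```

Call:
servo_tool(plan=[[[1,0,0,0,0,0,-0.04],[1,0,0,0,0,0,-0.04]]])

```text
t: 14.15
tool_pos: [0.5679, -0.1267, 0.0468]
orientation: [2.697, 1.61, -0.0]
force: [-2.1, -0.5, 7.2]
opening: 0.0136
```

```bash
python3 -c "
from h import *
k()"
```

```text
t 14.15 turned 0.5615 p [ 0.5679 -0.1267  0.0468] F [-2.1 -0.5  7.2] T [-0.094  0.456  0.313] q6 0.1872
```

Call:
servo_tool(plan=[[[1,-0.3,0,0.4,0,0,-0.04],[1,0,0,0,0,0,-0.04]]])

```text
t: 14.35
tool_pos: [0.5678, -0.1267, 0.0468]
orientation: [2.759, 1.501, 0.001]
force: [0.7, -1.2, 3.5]
opening: 0.0137
```

```bash
python3 -c "
from h import *
k()"
```

```text
t 14.35 turned 0.6415 p [ 0.5678 -0.1267  0.0468] F [ 0.7 -1.2  3.5] T [-0.153 -0.031  0.318] q6 0.267
```

Call:
servo_tool(plan=[[[1,0,0,0,0,0,-0.04],[1,0,0,0,0,0,-0.04]]])

```text
t: 14.55
tool_pos: [0.5677, -0.1266, 0.0468]
orientation: [2.817, 1.389, 0.0]
force: [0.2, -0.3, 3.5]
opening: 0.0134
```

```bash
python3 -c "
from h import *
k()"
```

```text
t 14.55 turned 0.7215 p [ 0.5677 -0.1266  0.0468] F [ 0.2 -0.3  3.5] T [-0.121  0.07   0.33 ] q6 0.3471
```

Call:
servo_tool(plan=[[[1,0,0,0,0,0,-0.04],[1,0,0,0,0,0,-0.04]]])

```text
t: 14.75
tool_pos: [0.5677, -0.1266, 0.0468]
orientation: [2.871, 1.276, 0.0]
force: [-0.9, -0.7, 4.1]
opening: 0.0136
```

```bash
python3 -c "
from h import *
k()"
```

```text
t 14.75 turned 0.8014 p [ 0.5677 -0.1266  0.0468] F [-0.9 -0.7  4.1] T [-0.088  0.065  0.311] q6 0.427
```

Call:
servo_tool(plan=[[[1,0,0,0,0,0,-0.03],[1,0,0,0,0,0,-0.03]]])

```text
t: 14.95
tool_pos: [0.5676, -0.1266, 0.0468]
orientation: [2.908, 1.189, 0.0]
force: [-0.6, -0.2, 5.7]
opening: 0.0136
```

```bash
python3 -c "
from h import *
k()"
```

```text
t 14.95 turned 0.8617 p [ 0.5676 -0.1266  0.0468] F [-0.6 -0.2  5.7] T [-0.076  0.067  0.295] q6 0.4872
```

Call:
servo_tool(plan=[[[1,0,0,0,0,0,-0.03],[1,0,0,0,0,0,-0.03]]])

```text
t: 15.15
tool_pos: [0.5676, -0.1265, 0.0468]
orientation: [2.943, 1.1, 0.0]
force: [-0.5, 0.2, 5.8]
opening: 0.0133
```

```bash
python3 -c "
from h import *
k()"
```

```text
t 15.15 turned 0.9223 p [ 0.5676 -0.1265  0.0468] F [-0.5  0.2  5.8] T [0.02  0.132 0.414] q6 0.5477
```

Call:
servo_tool(plan=[[[1,0,0,0,0,0,-0.03],[1,0,0,0,0,0,-0.03]]])

```text
t: 15.35
tool_pos: [0.5676, -0.1265, 0.0468]
orientation: [-2.974, -1.011, -0.0]
force: [-0.6, -0.1, 5.4]
opening: 0.0138
```

```bash
python3 -c "
from h import *
k()"
```

```text
t 15.35 turned 0.9823 p [ 0.5676 -0.1265  0.0468] F [-0.6 -0.1  5.4] T [0.04  0.171 0.362] q6 0.6077
```

Call:
servo_tool(plan=[[[1,0,0,0,0,0,-0.025],[1,0,0,0,0,0,-0.025]]])

```text
t: 15.55
tool_pos: [0.5675, -0.1265, 0.0468]
orientation: [-2.999, -0.937, -0.0]
force: [-0.5, 0.1, 5.3]
opening: 0.0134
```

```bash
python3 -c "
from h import *
k()"
```

```text
t 15.55 turned 1.0321 p [ 0.5675 -0.1265  0.0468] F [-0.5  0.1  5.3] T [0.094 0.208 0.344] q6 0.6575
```

Call:
servo_tool(plan=[[[1,0,0,0,0,0,-0.025],[1,0,0,0,0,0,-0.025]]])

```text
t: 15.75
tool_pos: [0.5675, -0.1264, 0.0468]
orientation: [-3.021, -0.862, -0.0]
force: [-1.5, 0.3, 6.4]
opening: 0.0132
```

```bash
python3 -c "
from h import *
k()"
```

```text
t 15.75 turned 1.0821 p [ 0.5675 -0.1264  0.0468] F [-1.5  0.3  6.4] T [0.107 0.233 0.332] q6 0.7075
```

Call:
servo_tool(plan=[[[1,0,0,0,0,0,-0.025],[1,0,0,0,0,0,-0.025]]])

```text
t: 15.95
tool_pos: [0.5675, -0.1264, 0.0468]
orientation: [-3.041, -0.786, 0.0]
force: [-1.2, 0.5, 5.5]
opening: 0.0135
```

```bash
python3 -c "
from h import *
k()"
```

```text
t 15.95 turned 1.132 p [ 0.5675 -0.1264  0.0468] F [-1.2  0.5  5.5] T [0.152 0.251 0.334] q6 0.7575
```

Call:
servo_tool(plan=[[[1,0,0,0,0,0,-0.025],[1,0,0,0,0,0,-0.025]]])

```text
t: 16.15
tool_pos: [0.5675, -0.1263, 0.0468]
orientation: [-3.06, -0.71, 0.0]
force: [-0.8, 1.0, 6.8]
opening: 0.0135
```

```bash
python3 -c "
from h import *
k()"
```

```text
t 16.15 turned 1.182 p [ 0.5675 -0.1263  0.0468] F [-0.8  1.   6.8] T [0.223 0.269 0.389] q6 0.8075
```

Call:
servo_tool(plan=[[[1,0,0,0,0,0,-0.015],[1,0,0,0,0,0,-0.015]]])

```text
t: 16.35
tool_pos: [0.5675, -0.1263, 0.0468]
orientation: [-3.07, -0.664, 0.0]
force: [-2.0, 1.3, 6.6]
opening: 0.0135
```

```bash
python3 -c "
from h import *
k()"
```

```text
t 16.35 turned 1.2117 p [ 0.5675 -0.1263  0.0468] F [-2.   1.3  6.6] T [0.158 0.322 0.348] q6 0.8372
```

Call:
servo_tool(plan=[[[1,0,0,0,0,0,-0.015],[1,0,0,0,0,0,-0.015]]])

```text
t: 16.55
tool_pos: [0.5674, -0.1263, 0.0468]
orientation: [-3.08, -0.618, 0.0]
force: [-1.7, 1.1, 6.9]
opening: 0.0136
```

```bash
python3 -c "
from h import *
k()"
```

```text
t 16.55 turned 1.2416 p [ 0.5674 -0.1263  0.0468] F [-1.7  1.1  6.9] T [0.229 0.294 0.324] q6 0.8671
```

Call:
servo_tool(plan=[[[1,0,0,0,0,0,-0.015],[1,0,0,0,0,0,-0.015]]])

```text
t: 16.75
tool_pos: [0.5674, -0.1263, 0.0468]
orientation: [-3.089, -0.572, 0.0]
force: [-2.0, 1.9, 6.5]
opening: 0.0131
```

```bash
python3 -c "
from h import *
k()"
```

```text
t 16.75 turned 1.2716 p [ 0.5674 -0.1263  0.0468] F [-2.   1.9  6.5] T [0.188 0.339 0.416] q6 0.8971
```

Call:
servo_tool(plan=[[[1,0,0,0,0,0,-0.015],[1,0,0,0,0,0,-0.015]]])

```text
t: 16.95
tool_pos: [0.5674, -0.1263, 0.0468]
orientation: [-3.097, -0.526, 0.0]
force: [-1.5, 0.5, 6.4]
opening: 0.0133
```

```bash
python3 -c "
from h import *
k()"
```

```text
t 16.95 turned 1.3014 p [ 0.5674 -0.1263  0.0468] F [-1.5  0.5  6.4] T [0.223 0.306 0.481] q6 0.927
```

Call:
servo_tool(plan=[[[1,0,0,0,0,0,-0.015],[1,0,0,0,0,0,-0.015]]])

```text
t: 17.15
tool_pos: [0.5674, -0.1263, 0.0468]
orientation: [-3.104, -0.48, 0.0]
force: [-3.1, 1.2, 6.1]
opening: 0.0134
```

```bash
python3 -c "
from h import *
k()"
```

```text
t 17.15 turned 1.3313 p [ 0.5674 -0.1263  0.0468] F [-3.1  1.2  6.1] T [0.23  0.333 0.631] q6 0.9569
```

Call:
servo_tool(plan=[[[1,0,0,0,0,0,-0.01],[1,0,0,0,0,0,-0.01]]])

```text
t: 17.35
tool_pos: [0.5674, -0.1263, 0.0468]
orientation: [-3.109, -0.449, 0.0]
force: [-1.7, 1.3, 6.1]
opening: 0.0136
```

```bash
python3 -c "
from h import *
k()"
```

```text
t 17.35 turned 1.351 p [ 0.5674 -0.1263  0.0468] F [-1.7  1.3  6.1] T [0.193 0.222 0.664] q6 0.9766
```

Call:
servo_tool(plan=[[[1,0,0,0,0,0,-0.01],[1,0,0,0,0,0,-0.01]]])

```text
t: 17.55
tool_pos: [0.5674, -0.1263, 0.0468]
orientation: [-3.113, -0.418, 0.001]
force: [-1.7, 2.0, 6.4]
opening: 0.0138
```

```bash
python3 -c "
from h import *
k()"
```

```text
t 17.55 turned 1.3708 p [ 0.5674 -0.1263  0.0468] F [-1.7  2.   6.4] T [0.243 0.346 0.742] q6 0.9965
```

Call:
servo_tool(plan=[[[1,0,0,0,0,0,0]]])

```text
t: 17.65
tool_pos: [0.5673, -0.1263, 0.0467]
orientation: [-3.113, -0.418, 0.001]
force: [-1.9, 1.1, 6.6]
opening: 0.0137
```

```bash
python3 -c "
from h import *
k()"
```

```text
t 17.65 turned 1.3708 p [ 0.5673 -0.1263  0.0467] F [-1.9  1.1  6.6] T [0.218 0.325 0.782] q6 0.9964
```

Torque has risen about 0.45 N m over free turning, so the load is about 12–13 N. Releasing and lifting out.

Call:
servo_tool(plan=[[[0.38,0,0,0,0,0,0],[0.38,0,0,0,0,0,0],[0.38,0,0,0,0,0,0],[0.38,0,0,0,0,0,0],[0.38,0,0,10,0,0,0],[0.38,0,0,20,0,0,0],[0.38,0,0,30,0,0,0],[0.38,0,0,40,0,0,0],[0.38,0,0,40,0,0,0],[0.38,0,0,20,0,0,0],[0.38,0,0,0,0,0,0],[0.38,0,0,0,0,0,0]]])

```text
t: 18.85
tool_pos: [0.5676, -0.1266, 0.207]
orientation: [3.113, 0.419, 0.001]
force: [0.7, -0.3, -1.2]
opening: 0.0288
```

```bash
python3 -c "
from h import *
k();w=eyes.camera_info('wrist'); print(proj(w,[[.5478,-.0479,.03],[.5684,-.1262,.067]]))"
```

```text
t 18.85 turned 1.3705 p [ 0.5676 -0.1266  0.207 ] F [ 0.7 -0.3 -1.2] T [ 0.018 -0.009 -0.008] q6 0.9958
[[239.50990477 214.05745487]
 [324.69300776 225.41227785]]
```

```bash
python3 - <<'E'
from h import *
import pickle
w=eyes.camera_info("wrist"); im=eyes.read_camera("wrist"); pickle.dump((w,im),open("w5.pkl","wb"))
cv2.imwrite("pics/w5.png",cv2.resize(im[130:300,150:410,::-1],None,fx=3,fy=3,interpolation=cv2.INTER_CUBIC))
E
```

```text
(no output)
```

View pics/w5.png

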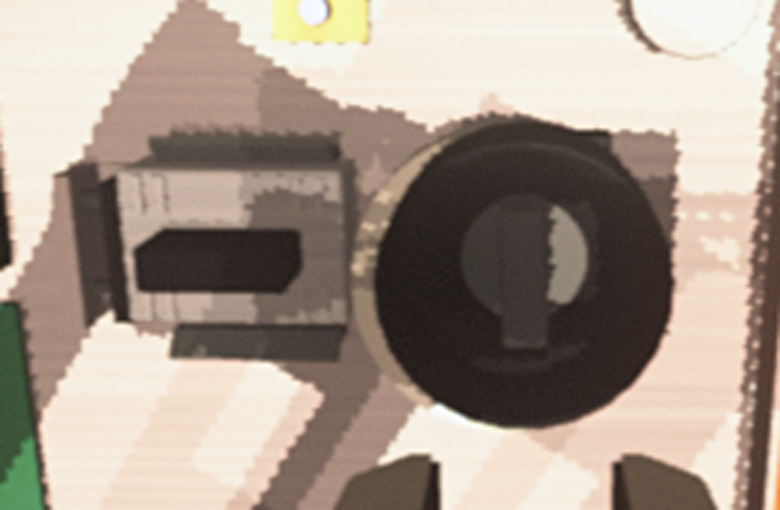

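The picture shows the module (120–345, 165–325) pressed between the stop on the left and the white cam at (365,270). The knob bar at (525,275) is vertical in the image, so it stayed where I left it. Handing in.

```bash
python3 -c "
from h import *
k(); print(job.close_job())"
```

```text
t 18.9 turned 1.3705 p [ 0.5669 -0.1264  0.2056] F [ 0.4 -0.8 -1.1] T [ 0.012  0.057 -0.029] q6 0.9958
the job is handed in; nothing more can be done
None
```

The module is back in its bay and clamped at about 12–13 N, estimated from the wrist torque because nothing measures the clamp load directly. I handed the job in at 18.9 s with module and knob released and the gripper clear above the cup.

- **Placing:** I took the module farthest to the robot's right, stood it on the floor between the guides, and let go. The player felt about 13 N at most during set-down, plus the module's own weight.
- **Clamping:** I turned the knob 1.37 rad clockwise. Torque was steady at about 0.31 N m until the module met the stop near 1.25 rad, then rose to 0.74–0.78 N m. By the given friction range that puts the load between 11 and 15 N, inside the 7–18 N window. The angle turned after contact agrees, at about 11–12 N.
- **Last checks:** the final wrist picture shows the module between the guides, against the stop, with the cam touching it. The knob bar had not sprung back, and the force on the tool was near zero.
- **Disagreements:** the stop looked about 5 mm farther than nominal, more than the 3.5 mm given; I put the excess down to measuring error. I did not take a final overview picture of the other objects, but none of the moves went near them.

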